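# Set out the cell-holder plate for drilling and hold it

## Robot

A 7-joint arm with a two-finger parallel gripper is mounted at the origin on the work surface. World frame = base frame: x ahead of the robot, y to its left, z up, the work surface at z = 0. Lengths are in m, angles in rad, forces in N, time in s.
With the tool pointing down it reaches from about 0.4 to 0.875 m from the base axis. Payload 6.5 kg.
Tool frame: the origin (TCP) lies at the very end of the fingers, on their centre line; the grasp point (between the pads) lies 19 mm behind it; x points along the fingers, y is the direction in which the jaws open and shut, and the axes are right-handed (so a half turn about x gives the same grasp; the last joint's range is limited). The gripper opens to 88 mm and grips with 3 to 60 N. Pads are 18 mm wide; open, the fingers measure 123 mm over their backs; the gripper's body (75 mm by 187 mm) begins 45 mm behind the grasp point.
Start: joints at [-1.381, 0.536, -0.004, 1.538, 0.003, 1.067, -0.071], TCP at [0.164, 0.629, 0.239] pointing down, gripper open.
Joint ranges: [-2.7, 2.7], [-0.37, 2.16], [-1.27, 1.26], [0.24, 2.4], [-1.31, 4.45], [0.19, 1.91], [-2.76, 2.76]. Speed limits (rad/s): [2.39, 2.39, 3.14, 3.14, 3.14, 3.14, 3.14].

## Interface

Orientations are given as a unit quaternion [x, y, z, w].
In Python, from rig import bot gives the robot as it stands.
- The arm moves only by the tool drive_tool, never from a script. Its argument "deltas" is a list of rows, each an object with "linear": the shift along the tool's x, y, z in mm, a list of three; "dr": the turn, a rotation vector about the tool's x, y, z in degrees, a list of three; "grip": the opening, from 0 (shut) to 1 (fully open). In form: [{"linear": [x, y, z], "dr": [rx, ry, rz], "grip": grip}, ...]. A call has 1 to 10 rows; each row shifts and turns the pose as measured when the row begins, along the tool's axes as they then stand; what a row does not reach is not made up. A row lasts 1/12 s, in which the tool goes at most 41.7 mm and 7.16 degrees, less where a joint would pass 70% of its speed; a pose out of reach is approached as far as the arm can. A call with a gripper value outside its range is refused whole. The fingers move at their own pace and stop on an object; the grip force is fixed at half the most. Time passes only in rows, so rows that do not move let the fingers close. It gives the time, the measured TCP pose, the force and the opening at its end, in the units of the state.
- bot.get_state(): the state, without advancing time (a new reading comes with each control period).
- bot.grab_frame(name): name is "scene" or "top" or "wrist"; returns a dict with "image" (480x640x3 uint8, red, green, blue), "K" (3x3 intrinsics, pixels), "origin" and "rotation" of the camera in the world. Camera axes: x right, y down, z forward; pixel columns grow to the right and rows downward; lengths in m; the calibration is good to about 2 mm. A picture is of the moment at which its call begins. There is no depth.
- bot.close_job(): hands the job in, once; it reports no verdict.
Trained networks look in a picture, given as the dict that the camera call returned (one of the last four; its "shot" number tells which), for a name from the list of things; names that differ only in an ending like _2 or _b are one class to them, and where a whole thing is asked for, a point or a joint stands for the part that bears it (a point fixed in the world has none). Each returns a list of dicts, best first, with "score" (0 to 1); they miss things now and then, are a little off and sometimes report something else, mostly with a low value. They report only what shows in the picture. A call takes as long as a camera call. They do not tell look-alikes from the thing itself.
- bot.recognise(target, picture): "location" ([x, y, z] in m, in world coordinates, good to about 4 mm: the middle of the surface that is visible of it).
- bot.outline_of(target, picture): "region" (480x640 bool, what is visible of it).
The state is a dict: "time": time; "qpos": joint angles; "qd": joint speeds; "joint_efforts": joint torques, N m; "ee_pos": TCP position; "ee_rot": TCP orientation; "wrist_force": force on the tool from outside, world axes, zero at the start; "wrist_torque": the same for the moment, N m; "opening": opening from 0.0 (shut) to 1.0 (fully open).
Only numpy, scipy, OpenCV 4.12 (cv2) and the standard library are available. Lean on these libraries where they do the work, as an engineer would, in place of code of your own. Each camera call takes 0.05 s, during which the arm holds its last target.

## Task

The end of the aluminium cell-holder plate has to be drilled, but a battery cell standing on the spinning turntable is in its way: lift that cell off and stand it upright in the grey tray beside the two cells there. Then, keeping the plate flat on its stand, slide it straight out over the turntable until its outer end is level with the steel gauge post; that far out it would tip, so finish still holding it there, level and still, without letting go. Leave the other things on the bench where they are.

Things in the scene. Friction and masses are not known exactly. Their poses are not given: they have to be found in the camera images.
- cell_center (a point): Centre, half-way up, of the black cylindrical battery cell to be moved: 32 mm diameter, 70 mm tall (the top 2 mm is a small terminal), 0.14 kg, z axis up along the cell. It stands on the turntable, up to about 45 mm off the turntable's axis, its foot 40 mm above the bench.
- turntable_base: Round turntable on the bench, straight beyond the stand's open edge; origin on its axis at bench level. Its grey disc is 150 mm in diameter, top 40 mm above the bench, and spins freely when anything on it is pushed sideways. The base is fixed.
- tray: Grey open tray, fixed to the bench, 190 mm along its x by 110 mm along its y, walls 5 mm thick and 22 mm high, floor top 5 mm above the bench; origin at the centre of its underside. The two cells already in it stand at x = +60 mm, y = -25 and +25 mm in its frame (within 5 mm); its -x half, nearer the robot, is empty.
- stand: Fixed stand of aluminium bars with a plywood top, 100 mm along its x by 300 mm along its y, top 90 mm above the bench; origin at the centre of its underside. Its open edge, over which the plate slides, is at y = +150 mm in its frame; the plate slides along its +y axis.
- plate_grip (a point): Centre of the upright black grip block fixed on the plate near its inner end: 26 by 26 mm square with sides parallel to the plate's, 50 mm tall from the plate's top (100 mm above the bench) to 150 mm above the bench; this point is 125 mm above the bench. Its y axis points along the plate to the outer end, x across the plate, z up. It can be pinched from above across either pair of sides.
- plate_end (a point): Middle of the plate's outer (+y) end, on its top edge. The plate is loose, aluminium, 320 mm along y by 80 mm along x, 10 mm thick, about 0.55 kg (0.4 to 0.75), and lies flat on the stand with its length along the stand's y, starting with 10 to 50 mm of overhang. The grip block's centre is 285 mm back from this end. The plate's centre of mass lies about 166 mm back from this end, so it tips once more than that overhangs the stand. Axes as for the grip block.
- post_mark (a point): Point on the axis of the steel gauge post, 100 mm above the bench (the height of the plate's top). The post is fixed, 10 mm in diameter and 130 mm tall with a pointed top and a 36 mm round foot, standing 75 to 85 mm to the +x side of the stand's middle line and 190 to 225 mm beyond the open edge. Axes parallel to the stand's: the plate's outer end is level with the post when it has the same y in this frame.
- tray_cell_a: Cell of the same kind standing in the tray (origin at its foot); leave it standing there.
- tray_cell_b: The other cell standing in the tray (origin at its foot); leave it standing there.
- spare_cell: Cell of the same kind standing on the bench, between the robot and the gap between turntable and tray (origin at its foot); leave it.
- tape: Roll of tape lying flat on the bench, 80 mm diameter, 20 mm high (origin at its underside); leave it.
- jar: Glass jar with a steel lid, 60 mm diameter, 75 mm tall (origin at its foot); leave it.
- screwdriver: Screwdriver lying on the bench, beyond the stand (origin at its underside); leave it.
Mind the look-alikes: they are no part of the job. What is shaped like the turntable_base but orange or yellow is not meant.

How it is judged:
On the way, in this order (a step that is already met when the one before it is completed fails the run):
1. the cell from the turntable stands upright in the tray, let go (x of cell_center in the frame of tray between -0.08 and 0.08 m and y of cell_center in the frame of tray between -0.042 and 0.042 m and z of cell_center in the frame of tray between 0.034 and 0.046 m and angle between cell_center's own z axis and vertical below 0.12 rad and contact force between cell and the fingers below 0.1 N), for 0.2 s.
2. the plate's outer end is level with the gauge post, the plate held level (y of plate_end in the frame of post_mark between -0.008 and 0.008 m and x of plate_grip in the frame of stand between -0.018 and 0.018 m and angle between the y axis of plate_end and the y axis of stand, either way round below 0.09 rad and angle between plate_end's own z axis and vertical below 0.04 rad and height (world z) of plate_grip between 0.118 and 0.132 m and contact force between plate and the fingers above 1 N and linear speed of plate below 0.02 m/s), for 0.2 s.
At the end, for the whole second after the job is handed in: Plate flat on the stand (tilt < 0.04 rad, height within 7 mm), end within 8 mm of the post along the stand, straight within 0.09 rad, grip within 18 mm of the middle line, at rest, fingers bearing on it > 1 N, nothing under its end; cell upright (0.12 rad) on the tray floor, released (all of step 1 and all of step 2 and contact force between plate and turntable_base below 0.2 N and contact force between plate and cell below 0.2 N and linear speed of cell below 0.02 m/s); the arm keeps its last pose, push and grip.
It fails at once if the plate is tipped (angle between plate_end's own z axis and vertical above 0.15 rad).
It fails at once if the plate is lifted off the stand (height (world z) of plate_grip above 0.15 m).
It fails at once if the cell is knocked over (angle between cell_center's own z axis and vertical above 1 rad).
It fails at once if another cell or thing on the bench is shifted by more than 30 mm or knocked over (distance of any of tray_cell_a, tray_cell_b, spare_cell, tape, jar, screwdriver from where it was at the start of the episode above 0.03 m or angle between any of tray_cell_a, tray_cell_b, spare_cell, jar's own z axis and vertical above 0.5 rad).
It also fails if it takes over 53 s, if anything falls off the work surface, if the arm or the gripper's body presses on something with over 40 N, if the wrist force passes 120 N, or if a joint passes its speed limit or range.

## Working session

There is one attempt and no reset: what is moved stays moved. The work goes in short steps, Python scripts to look and compute and a tool call to move; the robot and the scene stay as the last step left them, time stands still between calls to the robot, and variables do not carry over. Pictures are saved under pics/ and viewed, and the job is handed in when it is done.

Besides the shell and the picture viewer there is one more tool, called after "Emit:" by a JSON object that holds its "op" and its "data". drive_tool: Moves the arm, as the interface text tells. Its arguments: {"type":"object","properties":{"deltas":{"type":"array","items":{"type":"object","properties":{"linear":{"type":"array","items":{"type":"number"}},"dr":{"type":"array","items":{"type":"number"}},"grip":{"type":"number"}}}}},"required":["deltas"]}

```bash
mkdir -p pics; ls; python3 - <<'E'
from rig import bot
import cv2,numpy as np
s=bot.get_state();print({k:np.round(v,3).tolist() for k,v in s.items()})
for n in ["scene","top"]:
    f=bot.grab_frame(n);cv2.imwrite(f"pics/{n}0.png",f["image"][:,:,::-1])
    print(n,f["shot"],np.round(f["K"],1).tolist(),np.round(f["origin"],3).tolist(),np.round(f["rotation"],3).tolist())
    for t in ["cell_center","turntable_base","tray","stand","plate_grip","plate_end","post_mark","spare_cell","tape","jar","screwdriver"]:
        try:print(t,[(np.round(d["location"],3).tolist(),round(d["score"],2)) for d in bot.recognise(t,f)])
        except Exception as e:print(t,e)
E
```

```text
pics
{'time': 0.0, 'qpos': [-1.381, 0.537, -0.004, 1.539, 0.003, 1.067, -0.071], 'qd': [-0.002, 0.001, -0.0, 0.001, -0.0, -0.001, -0.0], 'joint_efforts': [0.001, -57.1, 0.991, -25.16, -0.056, 0.018, 0.0], 'ee_pos': [0.164, 0.628, 0.238], 'ee_rot': [0.09, 0.701, -0.091, 0.701], 'wrist_force': [-0.071, -0.086, 0.065], 'wrist_torque': [0.017, -0.033, 0.003], 'opening': 1.003}
scene 1 [[583.9, 0.0, 315.7], [0.0, 583.9, 241.1], [0.0, 0.0, 1.0]] [1.323, 0.604, 0.924] [0.394, 0.813, -0.381, -0.195]
cell_center [([0.558, -0.198, 0.1], 0.58), ([0.56, 0.054, 0.088], 0.56), ([0.792, 0.081, 0.02], 0.33)]
turntable_base [([0.364, -0.076, 0.038], 0.85), ([0.582, 0.071, 0.037], 0.67), ([0.32, 0.157, 0.038], 0.64), ([0.559, 0.054, 0.088], 0.28)]
tray [([0.509, 0.36, 0.004], 0.9), ([0.556, -0.198, 0.104], 0.7)]
stand [([0.59, -0.217, 0.043], 0.76)]
plate_grip [([0.555, -0.198, 0.101], 0.92)]
plate_end [([0.56, -0.196, 0.099], 0.71)]
post_mark [([0.66, 0.129, 0.013], 0.54)]
spare_cell [([0.443, 0.194, 0.046], 0.67)]
tape [([0.79, 0.082, 0.021], 0.59)]
jar [([0.765, 0.273, 0.063], 0.84), ([0.66, 0.126, 0.014], 0.18)]
screwdriver [([0.765, 0.271, 0.063], 0.34)]
top 2 [[483.3, 0.0, 321.3], [0.0, 483.3, 244.6], [0.0, 0.0, 1.0]] [0.468, 0.0, 1.017] [0.708, -0.705, 0.014, -0.04]
cell_center [([0.551, 0.04, 0.108], 0.58)]
turntable_base [([0.31, 0.148, 0.044], 0.63), ([0.554, -0.208, 0.102], 0.63), ([0.565, 0.065, 0.042], 0.62), ([0.347, -0.09, 0.037], 0.55)]
tray [([0.52, 0.362, 0.007], 0.73)]
stand [([0.516, -0.247, 0.093], 0.75)]
plate_grip [([0.52, 0.361, 0.009], 0.53)]
plate_end [([0.55, -0.211, 0.101], 0.81)]
post_mark [([0.655, 0.121, 0.013], 0.51)]
spare_cell [([0.43, 0.19, 0.068], 0.56)]
tape [([0.788, 0.072, 0.021], 0.97)]
jar [([0.746, 0.257, 0.076], 0.71), ([0.551, -0.211, 0.101], 0.23)]
screwdriver [([0.736, -0.158, 0.022], 0.93)]
```

View pics/scene0.png

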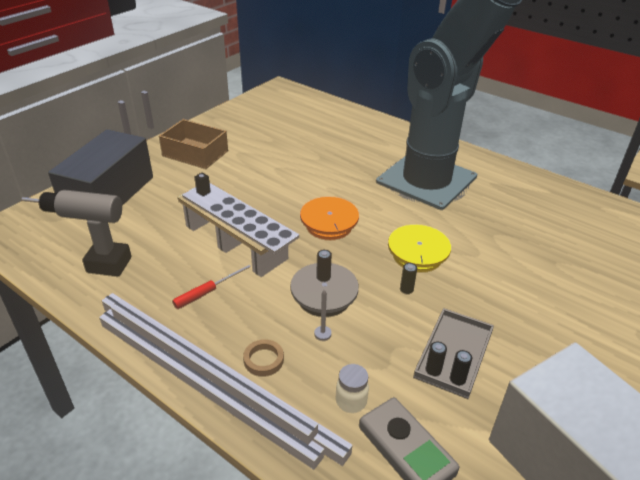

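View pics/top0.png

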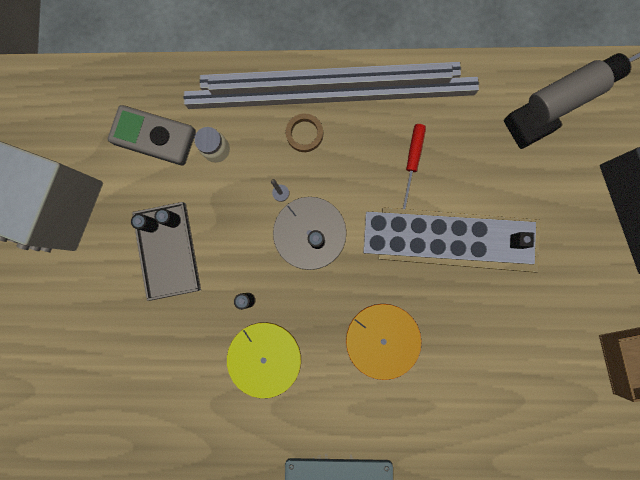

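The scene view shows the arm clear of the work area. In the top view the cell is at about (316,239) on the grey disc (310,233), the grip block at (523,240), the post foot at (281,193), the tray around (167,250) and the spare cell at (244,301). Next I'll crop in for accurate corners.

```bash
python3 - <<'E'
import cv2
im=cv2.imread("pics/top0.png")
a=cv2.resize(im[195:285,355:555],None,fx=4,fy=4,interpolation=cv2.INTER_CUBIC);cv2.imwrite("pics/c1.png",a)
b=cv2.resize(im[165:325,120:360],None,fx=3.3,fy=3.3,interpolation=cv2.INTER_CUBIC);cv2.imwrite("pics/c2.png",b)
E
```

```text
(no output)
```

View pics/c1.png

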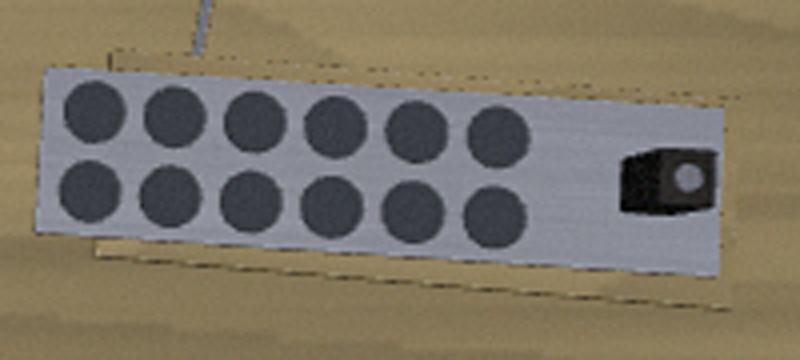

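View pics/c2.png

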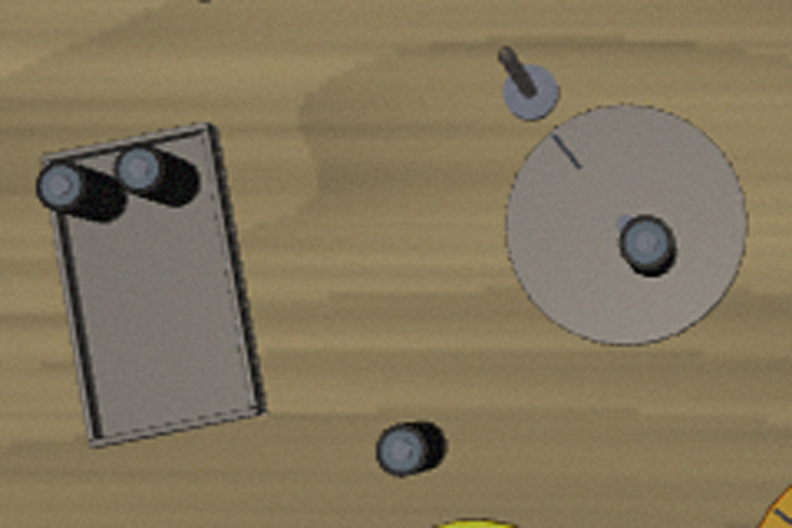

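```bash
cat > h.py <<'E'
import numpy as np
def ray(f,u,v,z):
    d=np.linalg.inv(f["K"])@[u,v,1.];d=np.array(f["rotation"])@d;o=np.array(f["origin"])
    return o+d*(z-o[2])/d[2]
E
python3 - <<'E'
from rig import bot
import numpy as np
from h import ray
f=bot.grab_frame("top")
c1=lambda p:(p[0]/4+355-.375,p[1]/4+195-.375)
c2=lambda p:(p[0]/3.3+120-.35,p[1]/3.3+165-.35)
R=lambda p,z:ray(f,*p,z)
pl=[R(c1(p),.1) for p in [(46,68),(724,108),(718,275),(36,233)]]
st=[R(c1(p),.09) for p in [(110,52),(738,97),(731,309),(95,256)]]
print("plate",np.round(pl,4).tolist());print("stand",np.round(st,4).tolist())
for n,q in(("plate",pl),("stand",st)):
    d=(q[0]+q[3]-q[1]-q[2])/2;print(n,"len",np.linalg.norm(d),"w",np.linalg.norm(q[0]-q[3]),np.linalg.norm(q[1]-q[2]),"yaw of +y from world y",np.degrees(np.arctan2(-d[0],d[1])), "endmid",(q[0]+q[3])/2,"innermid",(q[1]+q[2])/2)
print("grip",R(c1((688,178)),.15))
tr=[R(c2(p),.022) for p in [(40,157),(212,122),(265,412),(93,445)]]
print("tray",np.round(tr,4).tolist(),np.mean(tr,0)); d=(tr[0]+tr[1]-tr[2]-tr[3])/2
print("len",np.linalg.norm(d),"ang of tray x",np.degrees(np.arctan2(d[1],d[0])), np.linalg.norm(tr[0]-tr[1]))
for n,p,z in [("cell",(647,242),.109),("spare",(402,450),.07),("ta",(62,186),.07),("tb",(141,168),.07),("tt",(626,224.5),.04),("foot",(531,92),.003),("tip",(505,52),.128)]:print(n,R(c2(p),z))
E
```

```text
Traceback (most recent call last):
  File "h.py", line 3, in ray
    d=np.linalg.inv(f["K"])@[u,v,1.];d=np.array(f["rotation"])@d;o=np.array(f["origin"])
                                       ~~~~~~~~~~~~~~~~~~~~~~~^~
ValueError: matmul: Input operand 1 has a mismatch in its core dimension 0, with gufunc signature (n?,k),(k,m?)->(n?,m?) (size 3 is different from 4)
```

```bash
cat > h.py <<'E'
import numpy as np
from scipy.spatial.transform import Rotation as Ro
def ray(f,u,v,z):
    d=np.linalg.inv(f["K"])@[u,v,1.];d=Ro.from_quat(f["rotation"]).apply(d);o=np.array(f["origin"])
    return o+d*(z-o[2])/d[2]
E
python3 - <<'E'
from rig import bot
import numpy as np
from h import ray
f=bot.grab_frame("top")
c1=lambda p:(p[0]/4+355-.375,p[1]/4+195-.375)
c2=lambda p:(p[0]/3.3+120-.35,p[1]/3.3+165-.35)
R=lambda p,z:ray(f,*p,z)
pl=[R(c1(p),.1) for p in [(46,68),(724,108),(718,275),(36,233)]]
st=[R(c1(p),.09) for p in [(110,52),(738,97),(731,309),(95,256)]]
print("plate",np.round(pl,4).tolist());print("stand",np.round(st,4).tolist())
for n,q in(("plate",pl),("stand",st)):
    d=(q[0]+q[3]-q[1]-q[2])/2;print(n,"len",np.linalg.norm(d),"w",np.linalg.norm(q[0]-q[3]),np.linalg.norm(q[1]-q[2]),"yaw of +y from world y",np.degrees(np.arctan2(-d[0],d[1])), "endmid",(q[0]+q[3])/2,"innermid",(q[1]+q[2])/2)
print("grip",R(c1((688,178)),.15))
tr=[R(c2(p),.022) for p in [(40,157),(212,122),(265,412),(93,445)]]
print("tray",np.round(tr,4).tolist(),np.mean(tr,0)); d=(tr[0]+tr[1]-tr[2]-tr[3])/2
print("len",np.linalg.norm(d),"ang of tray x",np.degrees(np.arctan2(d[1],d[0])), np.linalg.norm(tr[0]-tr[1]))
for n,p,z in [("cell",(647,242),.109),("spare",(402,450),.07),("ta",(62,186),.07),("tb",(141,168),.07),("tt",(626,224.5),.04),("foot",(531,92),.003),("tip",(505,52),.128)]:print(n,R(c2(p),z))
from scipy.spatial.transform import Rotation as Ro
print(Ro.from_quat(bot.get_state()["ee_rot"]).as_matrix().round(3).tolist())
E
```

```text
plate [[0.6011, -0.0518, 0.1], [0.5819, -0.3697, 0.1], [0.5034, -0.3647, 0.1], [0.5222, -0.0469, 0.1]]
stand [[0.6103, -0.0831, 0.09], [0.5884, -0.3804, 0.09], [0.4877, -0.3742, 0.09], [0.5119, -0.0755, 0.09]]
plate len 0.3184059477579274 w 0.07898212924045374 0.07869339397043758 yaw of +y from world y -3.4207668719237025 endmid [ 0.56163936 -0.04932803  0.1       ] innermid [ 0.54264065 -0.36716666  0.1       ]
stand len 0.29888916340238847 w 0.09868134930883714 0.10085851499077822 yaw of +y from world y -4.410636283179186 endmid [ 0.56106584 -0.07931154  0.09      ] innermid [ 0.53808003 -0.37731554  0.09      ]
grip [ 0.54443666 -0.33288815  0.15      ]
tray [[0.6114, 0.4362, 0.022], [0.6338, 0.3258, 0.022], [0.45, 0.2873, 0.022], [0.4288, 0.396, 0.022]] [0.53100638 0.36131291 0.022     ]
len 0.18734424557781953 ang of tray x 12.125863336256765 0.11268496935785698
cell [0.54962843 0.04377938 0.109     ]
spare [0.42885939 0.19069288 0.07      ]
ta [0.58672916 0.40100286 0.07      ]
tb [0.59771357 0.35281089 0.07      ]
tt [0.56664308 0.06012123 0.04      ]
foot [0.65623037 0.12435855 0.003     ]
tip [0.65600132 0.12409391 0.128     ]
[[-0.0, 0.253, 0.967], [-0.0, 0.967, -0.253], [-1.0, -0.0, -0.0]]
```

Emit:
{"op": "drive_tool", "data": {"deltas": [{"linear": [2, -26, 29], "dr": [0, 0, 0], "grip": 1}, {"linear": [2, -26, 29], "dr": [0, 0, 0], "grip": 1}, {"linear": [2, -26, 29], "dr": [0, 0, 0], "grip": 1}, {"linear": [2, -26, 29], "dr": [0, 0, 0], "grip": 1}, {"linear": [2, -26, 29], "dr": [0, 0, 0], "grip": 1}, {"linear": [2, -26, 29], "dr": [0, 0, 0], "grip": 1}, {"linear": [2, -26, 29], "dr": [0, 0, 0], "grip": 1}, {"linear": [2, -26, 29], "dr": [0, 0, 0], "grip": 1}, {"linear": [2, -26, 29], "dr": [0, 0, 0], "grip": 1}, {"linear": [2, -26, 29], "dr": [0, 0, 0], "grip": 1}]}}

```text
time: 2.13
ee_pos: [0.3812, 0.3011, 0.2164]
ee_rot: [0.087, 0.703, -0.08, 0.701]
wrist_force: [0.8, -0.1, -0.4]
opening: 1.001
```

```bash
cat >> h.py <<'E'
def to(s,p,jaw=None):
    """delta in tool axes (mm, deg) to world point p, tool down, jaw dir angle (deg from world +y towards +x)"""
    R=Ro.from_quat(s["ee_rot"]);d=R.inv().apply(np.array(p)-s["ee_pos"])*1000
    y=R.apply([0,1,0]);a=np.degrees(np.arctan2(y[0],y[1]))
    if jaw is None: jaw=a
    t=np.radians(jaw);X=np.array([0,0,-1.]);Y=np.array([np.sin(t),np.cos(t),0]);Z=np.cross(X,Y)
    T=Ro.from_matrix(np.column_stack([X,Y,Z]))
    rv=(R.inv()*T).as_rotvec(degrees=True)
    print("pos",np.round(s["ee_pos"],4),"jaw",round(a,2),"F",np.round(s["wrist_force"],1),"op",round(s["opening"],3),"t",round(s["time"],2))
    print("lin",np.round(d,1),"dr",np.round(rv,2))
E
python3 -c "
from rig import bot;from h import to
to(bot.get_state(),[.5496,.0438,.2],14.7)"
```

```text
pos [0.3812 0.3011 0.2164] jaw 13.64 F [ 0.8 -0.1 -0.4] op 1.001 t 2.13
lin [  13.5 -210.5  224.3] dr [ 1.07 -0.25 -0.55]
```

Emit:
{"op": "drive_tool", "data": {"deltas": [{"linear": [1, -26, 28], "dr": [0.5, 0, 0], "grip": 1}, {"linear": [1, -26, 28], "dr": [0.5, 0, 0], "grip": 1}, {"linear": [1, -26, 28], "dr": [0, 0, 0], "grip": 1}, {"linear": [1, -26, 28], "dr": [0, 0, 0], "grip": 1}, {"linear": [1, -26, 28], "dr": [0, 0, 0], "grip": 1}, {"linear": [1, -26, 28], "dr": [0, 0, 0], "grip": 1}, {"linear": [1, -26, 28], "dr": [0, 0, 0], "grip": 1}, {"linear": [1, -20, 22], "dr": [0, 0, 0], "grip": 1}, {"linear": [0, 0, 0], "dr": [0, 0, 0], "grip": 1}]}}

```text
time: 2.88
ee_pos: [0.5524, 0.0287, 0.208]
ee_rot: [0.097, 0.699, -0.09, 0.703]
wrist_force: [-0.3, 0.2, 0.9]
opening: 1.0
```

```bash
python3 -c "
from rig import bot;from h import to
import cv2
to(bot.get_state(),[.5496,.0438,.2],14.7)
f=bot.grab_frame('wrist');cv2.imwrite('pics/w1.png',f['image'][:,:,::-1])
print([(d['location'],d['score']) for d in bot.recognise('cell_center',f)])
"
```

```text
pos [0.5524 0.0287 0.208 ] jaw 15.22 F [-0.3  0.2  0.9] op 1.0 t 2.88
lin [ 8.1 13.8 -6.7] dr [-0.52  0.26 -0.62]
[([0.5454, 0.0421, 0.108], 0.73)]
```

View pics/w1.png

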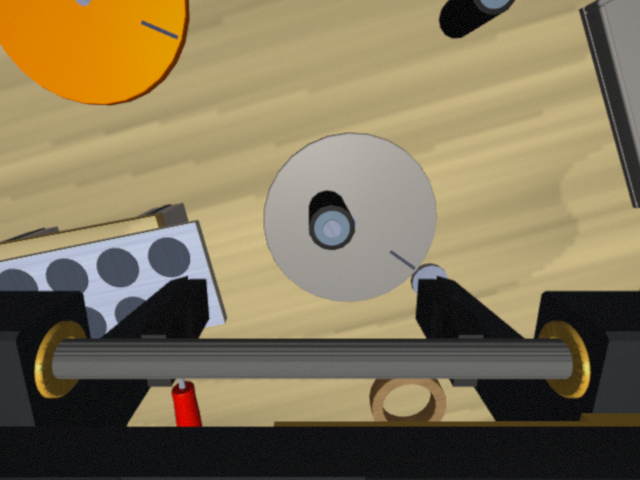

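The wrist view shows the cell's terminal at (331,228), standing on the grey disc, with the plate end to the left and clear of it.

```bash
python3 -c "
from rig import bot;from h import *
f=bot.grab_frame('wrist');print(ray(f,331,228,.109))
to(bot.get_state(),[.549,.0435,.13],14.7)
"
```

```text
[0.54891433 0.04969974 0.109     ]
pos [0.5494 0.0359 0.2075] jaw 14.79 F [-0.1  0.9  0.1] op 0.993 t 3.03
lin [77.6  6.1 -2.3] dr [-0.09  0.02 -0.78]
```

Emit:
{"op": "drive_tool", "data": {"deltas": [{"linear": [15, 6, -2], "dr": [0, 0, -0.7], "grip": 1}, {"linear": [15, 0, 0], "dr": [0, 0, 0], "grip": 1}, {"linear": [15, 0, 0], "dr": [0, 0, 0], "grip": 1}, {"linear": [0, 0, 0], "dr": [0, 0, 0], "grip": 1}, {"linear": [0, 0, 0], "dr": [0, 0, 0], "grip": 1}]}}

```text
time: 3.45
ee_pos: [0.5464, 0.0534, 0.1625]
ee_rot: [0.089, 0.702, -0.084, 0.702]
wrist_force: [1.0, -0.1, 0.1]
opening: 0.997
```

```bash
python3 -c "
from rig import bot;from h import *
import cv2
f=bot.grab_frame('wrist');im=f['image'];cv2.imwrite('pics/w2.png',im[:,:,::-1])
print([(d['location'],d['score']) for d in bot.recognise('cell_center',f)])
g=cv2.cvtColor(im,cv2.COLOR_RGB2GRAY)
c=cv2.HoughCircles(g[150:300,250:450],cv2.HOUGH_GRADIENT,1,30,param1=100,param2=20,minRadius=18,maxRadius=60)
print(c)
if c is not None:
  for u,v,r in c[0][:4]: print(u+250,v+150,r,ray(f,u+250,v+150,.108))
to(bot.get_state(),[.549,.0435,.13],14.7)
"
```

```text
[([0.5436, 0.0414, 0.1091], 0.56)]
[[[ 46.5 118.5  20.5]
  [ 48.5  86.5  19.1]]]
296.5 268.5 20.5 [0.55169969 0.0441098  0.108     ]
298.5 236.5 19.1 [0.53369832 0.04996194 0.108     ]
pos [0.5468 0.0531 0.1629] jaw 14.05 F [-0.2  0.2  0.4] op 0.999 t 3.55
lin [32.9 -8.9  4.5] dr [ 0.65 -0.01 -0.38]
```

View pics/w2.png

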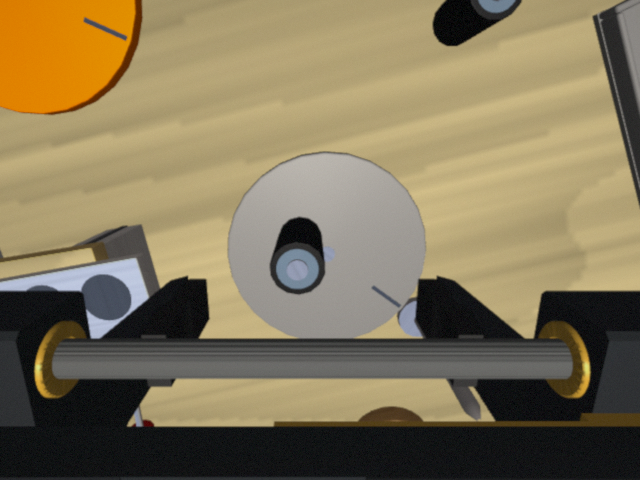

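Emit:
{"op": "drive_tool", "data": {"deltas": [{"linear": [0, -8, 6], "dr": [0.6, 0, -0.4], "grip": 1}, {"linear": [10, 0, 0], "dr": [0, 0, 0], "grip": 1}, {"linear": [10, 0, 0], "dr": [0, 0, 0], "grip": 1}, {"linear": [0, 0, 0], "dr": [0, 0, 0], "grip": 1}, {"linear": [0, 0, 0], "dr": [0, 0, 0], "grip": 1}]}}

```text
time: 3.97
ee_pos: [0.5527, 0.0431, 0.1436]
ee_rot: [0.091, 0.7, -0.09, 0.703]
wrist_force: [0.1, 0.2, 1.2]
opening: 0.996
```

```bash
python3 -c "
from rig import bot;from h import *
to(bot.get_state(),[.551,.044,.072],14.7)
"
```

```text
pos [0.5527 0.0431 0.1436] jaw 14.71 F [0.1 0.2 1.2] op 0.996 t 3.97
lin [71.6  0.3 -2.2] dr [-0.02  0.24 -0.05]
```

Emit:
{"op": "drive_tool", "data": {"deltas": [{"linear": [12, 0, -2], "dr": [0, 0, 0], "grip": 1}, {"linear": [15, 0, 0], "dr": [0, 0, 0], "grip": 1}, {"linear": [15, 0, 0], "dr": [0, 0, 0], "grip": 1}, {"linear": [15, 0, 0], "dr": [0, 0, 0], "grip": 1}, {"linear": [12, 0, 0], "dr": [0, 0, 0], "grip": 1}, {"linear": [0, 0, 0], "dr": [0, 0, 0], "grip": 1}]}}

```text
time: 4.47
ee_pos: [0.5523, 0.0433, 0.0725]
ee_rot: [0.091, 0.699, -0.091, 0.704]
wrist_force: [-0.7, 0.2, -0.7]
opening: 0.996
```

```bash
python3 -c "
from rig import bot;from h import *
to(bot.get_state(),[.551,.044,.072],14.7)
"
```

```text
pos [0.5523 0.0433 0.0725] jaw 14.79 F [-0.7  0.2 -0.7] op 0.996 t 4.47
lin [ 0.5  0.3 -1.5] dr [-0.09  0.37 -0.12]
```

Emit:
{"op": "drive_tool", "data": {"deltas": [{"linear": [0, 0, -1], "dr": [0, 0, 0], "grip": 0.55}, {"linear": [0, 0, 0], "dr": [0, 0, 0], "grip": 0.45}, {"linear": [0, 0, 0], "dr": [0, 0, 0], "grip": 0.4}, {"linear": [0, 0, 0], "dr": [0, 0, 0], "grip": 0.3}, {"linear": [0, 0, 0], "dr": [0, 0, 0], "grip": 0.2}, {"linear": [0, 0, 0], "dr": [0, 0, 0], "grip": 0.2}, {"linear": [0, 0, 0], "dr": [0, 0, 0], "grip": 0.2}, {"linear": [0, 0, 0], "dr": [0, 0, 0], "grip": 0.2}]}}

```text
time: 5.13
ee_pos: [0.5534, 0.0438, 0.0756]
ee_rot: [0.092, 0.697, -0.09, 0.705]
wrist_force: [0.3, 0.8, -0.8]
opening: 0.419
```

```bash
python3 -c "
from rig import bot;from h import *
import cv2
f=bot.grab_frame('scene');cv2.imwrite('pics/s1.png',cv2.resize(f['image'][150:350,200:480,::-1],None,fx=2.8,fy=2.8))
to(bot.get_state(),[.551,.044,.072],14.7)
"
```

```text
pos [0.5534 0.0437 0.0756] jaw 14.81 F [-0.2  0.7  0.2] op 0.373 t 5.18
lin [ 3.5 -0.4 -2.5] dr [-0.11  0.6  -0.22]
```

View pics/s1.png

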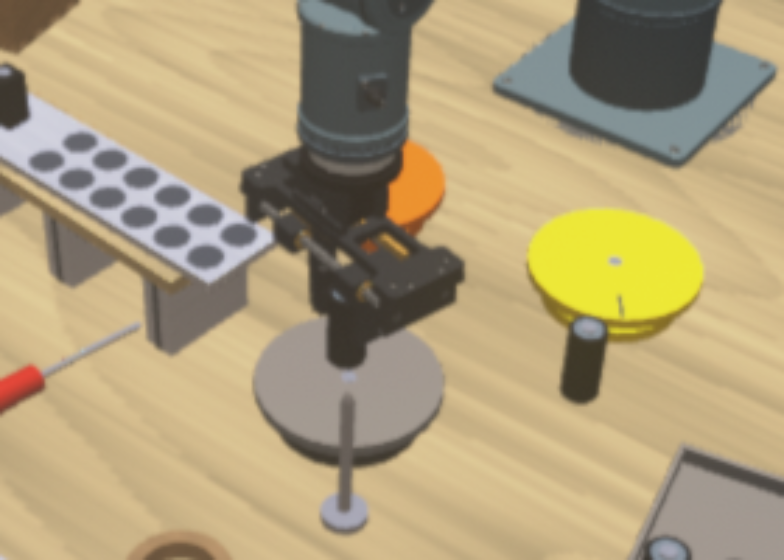

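The fingers are straddling the cell, which is upright, and have just reached it. I'll close fully.

Emit:
{"op": "drive_tool", "data": {"deltas": [{"linear": [1, 0, 0], "dr": [0, 0, 0], "grip": 0.1}, {"linear": [1, 0, 0], "dr": [0, 0, 0], "grip": 0.1}, {"linear": [0, 0, 0], "dr": [0, 0, 0], "grip": 0.1}, {"linear": [0, 0, 0], "dr": [0, 0, 0], "grip": 0.1}]}}

```text
time: 5.52
ee_pos: [0.5539, 0.0434, 0.0758]
ee_rot: [0.092, 0.697, -0.09, 0.705]
wrist_force: [-0.1, 0.2, -1.0]
opening: 0.351
```

Emit:
{"op": "drive_tool", "data": {"deltas": [{"linear": [-8, 0, 0], "dr": [0, 0, 0], "grip": 0.1}, {"linear": [-15, 0, 0], "dr": [0, 0, 0], "grip": 0.1}, {"linear": [-15, 0, 0], "dr": [0, 0, 0], "grip": 0.1}, {"linear": [-15, 0, 0], "dr": [0, 0, 0], "grip": 0.1}, {"linear": [-15, 0, 0], "dr": [0, 0, 0], "grip": 0.1}, {"linear": [-15, 0, 0], "dr": [0, 0, 0], "grip": 0.1}, {"linear": [0, 0, 0], "dr": [0, 0, 0], "grip": 0.1}]}}

```text
time: 6.1
ee_pos: [0.5505, 0.0429, 0.162]
ee_rot: [0.092, 0.699, -0.091, 0.703]
wrist_force: [1.4, 0.9, -1.5]
opening: 0.356
```

```bash
python3 -c "
from rig import bot;from h import *
import cv2
f=bot.grab_frame('scene');cv2.imwrite('pics/s2.png',cv2.resize(f['image'][150:350,200:480,::-1],None,fx=2.8,fy=2.8))
to(bot.get_state(),[.492,.353,.165],14.7)
"
```

```text
pos [0.5498 0.0429 0.1607] jaw 14.84 F [ 0.9 -0.4 -2. ] op 0.36 t 6.15
lin [  -4.6  285.  -135.3] dr [-0.14  0.25 -0.07]
```

View pics/s2.png

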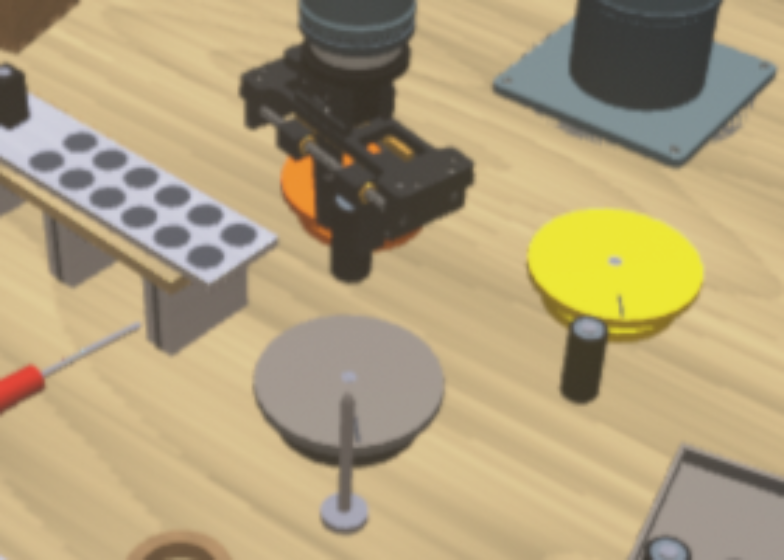

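The cell is lifted clear and upright. Now moving it to the tray.

Emit:
{"op": "drive_tool", "data": {"deltas": [{"linear": [-1, 16, -8], "dr": [0, 0, 0], "grip": 0.1}, {"linear": [-1, 30, -14], "dr": [0, 0, 0], "grip": 0.1}, {"linear": [-1, 32, -15], "dr": [0, 0, 0], "grip": 0.1}, {"linear": [0, 32, -15], "dr": [0, 0, 0], "grip": 0.1}, {"linear": [0, 32, -15], "dr": [0, 0, 0], "grip": 0.1}, {"linear": [0, 32, -15], "dr": [0, 0, 0], "grip": 0.1}, {"linear": [0, 32, -15], "dr": [0, 0, 0], "grip": 0.1}, {"linear": [0, 26, -12], "dr": [0, 0, 0], "grip": 0.1}, {"linear": [0, 14, -8], "dr": [0, 0, 0], "grip": 0.1}, {"linear": [0, 0, 0], "dr": [0, 0, 0], "grip": 0.1}]}}

```text
time: 6.98
ee_pos: [0.4929, 0.318, 0.1519]
ee_rot: [0.091, 0.703, -0.097, 0.699]
wrist_force: [-0.9, 0.1, -1.8]
opening: 0.352
```

```bash
python3 -c "
from rig import bot;from h import *
to(bot.get_state(),[.492,.353,.06],14.7)
"
```

```text
pos [0.4929 0.318  0.1519] jaw 15.24 F [-0.9  0.1 -1.8] op 0.352 t 6.98
lin [91.7 34.3 -9.6] dr [-0.54 -0.27  0.51]
```

Emit:
{"op": "drive_tool", "data": {"deltas": [{"linear": [0, 17, -5], "dr": [-0.5, -0.3, 0.5], "grip": 0.1}, {"linear": [0, 17, -5], "dr": [0, 0, 0], "grip": 0.1}, {"linear": [10, 0, 0], "dr": [0, 0, 0], "grip": 0.1}, {"linear": [15, 0, 0], "dr": [0, 0, 0], "grip": 0.1}, {"linear": [15, 0, 0], "dr": [0, 0, 0], "grip": 0.1}, {"linear": [0, 0, 0], "dr": [0, 0, 0], "grip": 0.1}, {"linear": [0, 0, 0], "dr": [0, 0, 0], "grip": 0.1}]}}

```text
time: 7.57
ee_pos: [0.4923, 0.3526, 0.1052]
ee_rot: [0.09, 0.701, -0.093, 0.701]
wrist_force: [0.2, 0.0, -1.4]
opening: 0.353
```

```bash
python3 -c "
from rig import bot;from h import *
import cv2
for n in ('scene','top'):
  f=bot.grab_frame(n);im=f['image'][250:410,350:590,::-1] if n=='scene' else f['image'][165:325,90:330,::-1]
  cv2.imwrite(f'pics/p_{n}.png',cv2.resize(im,None,fx=3,fy=3))
to(bot.get_state(),[.492,.353,.042],14.7)
"
```

```text
pos [0.4923 0.3526 0.1058] jaw 14.85 F [-0.   0.7 -2.2] op 0.352 t 7.67
lin [63.8  0.5 -0.4] dr [-0.15  0.01  0.23]
```

View pics/p_scene.png

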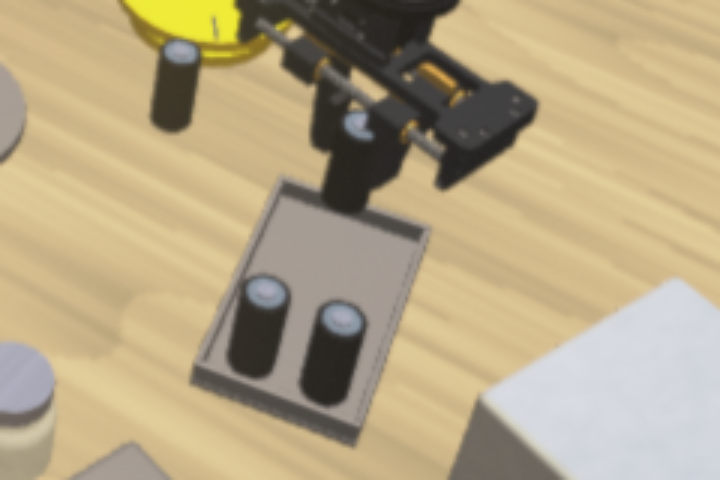

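View pics/p_top.png

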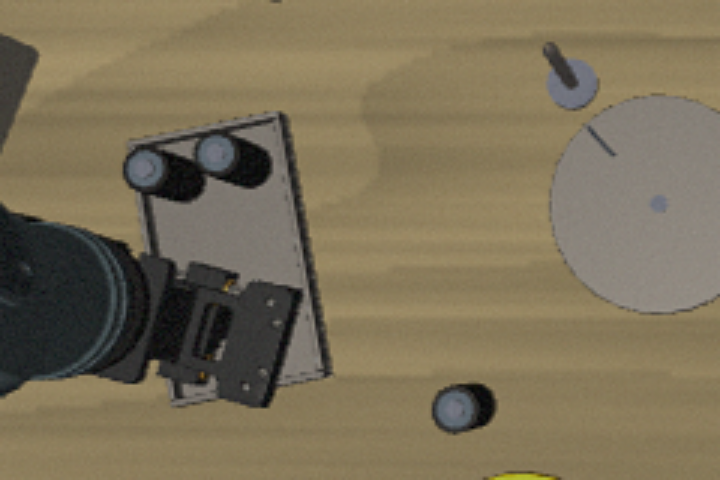

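The cell hangs upright over the empty half of the tray. I'll lower it.

Emit:
{"op": "drive_tool", "data": {"deltas": [{"linear": [10, 0, 0], "dr": [0, 0, 0], "grip": 0.1}, {"linear": [15, 0, 0], "dr": [0, 0, 0], "grip": 0.1}, {"linear": [15, 0, 0], "dr": [0, 0, 0], "grip": 0.1}, {"linear": [10, 0, 0], "dr": [0, 0, 0], "grip": 0.1}, {"linear": [5, 0, 0], "dr": [0, 0, 0], "grip": 0.1}, {"linear": [0, 0, 0], "dr": [0, 0, 0], "grip": 0.1}, {"linear": [0, 0, 0], "dr": [0, 0, 0], "grip": 0.1}]}}

```text
time: 8.25
ee_pos: [0.496, 0.3526, 0.0507]
ee_rot: [0.093, 0.699, -0.092, 0.703]
wrist_force: [-0.0, 0.1, -1.4]
opening: 0.352
```

```bash
python3 -c "
from rig import bot;from h import *
to(bot.get_state(),[.492,.353,.041],14.7)
"
```

```text
pos [0.496  0.3526 0.0507] jaw 15.02 F [-0.   0.1 -1.4] op 0.352 t 8.25
lin [ 9.7 -0.6 -4. ] dr [-0.32  0.29 -0.08]
```

Emit:
{"op": "drive_tool", "data": {"deltas": [{"linear": [4, 0, 0], "dr": [0, 0.3, 0], "grip": 0.1}, {"linear": [3, 0, 0], "dr": [0, 0, 0], "grip": 0.1}, {"linear": [2, 0, 0], "dr": [0, 0, 0], "grip": 0.1}, {"linear": [1, 0, 0], "dr": [0, 0, 0], "grip": 0.1}, {"linear": [0, 0, 0], "dr": [0, 0, 0], "grip": 0.1}]}}

```text
time: 8.67
ee_pos: [0.4974, 0.3535, 0.0418]
ee_rot: [0.094, 0.7, -0.091, 0.702]
wrist_force: [-1.0, 0.3, -0.7]
opening: 0.359
```

```bash
python3 -c "
from rig import bot;from h import *
to(bot.get_state(),[.492,.353,.041],14.7)
"
```

```text
pos [0.4974 0.3535 0.0418] jaw 15.03 F [-1.   0.3 -0.7] op 0.359 t 8.67
lin [ 0.8 -1.9 -5.1] dr [-0.33  0.08 -0.25]
```

Emit:
{"op": "drive_tool", "data": {"deltas": [{"linear": [2, 0, 0], "dr": [0, 0, 0], "grip": 0.1}, {"linear": [1, 0, 0], "dr": [0, 0, 0], "grip": 0.1}, {"linear": [0, 0, 0], "dr": [0, 0, 0], "grip": 0.1}]}}

```text
time: 8.92
ee_pos: [0.498, 0.3539, 0.041]
ee_rot: [0.094, 0.7, -0.091, 0.702]
wrist_force: [-0.2, 0.2, -1.4]
opening: 0.355
```

```bash
python3 -c "
from rig import bot;from h import *
import cv2
f=bot.grab_frame('scene');im=f['image'][250:410,350:590,::-1];cv2.imwrite('pics/q1.png',cv2.resize(im,None,fx=3.3,fy=3.3))
to(bot.get_state(),[.492,.353,.041],14.7)
"
```

```text
pos [0.4982 0.354  0.041 ] jaw 15.03 F [-0.6 -0.1 -1.4] op 0.355 t 8.97
lin [-0.  -2.6 -5.7] dr [-0.33  0.12 -0.33]
```

View pics/q1.png

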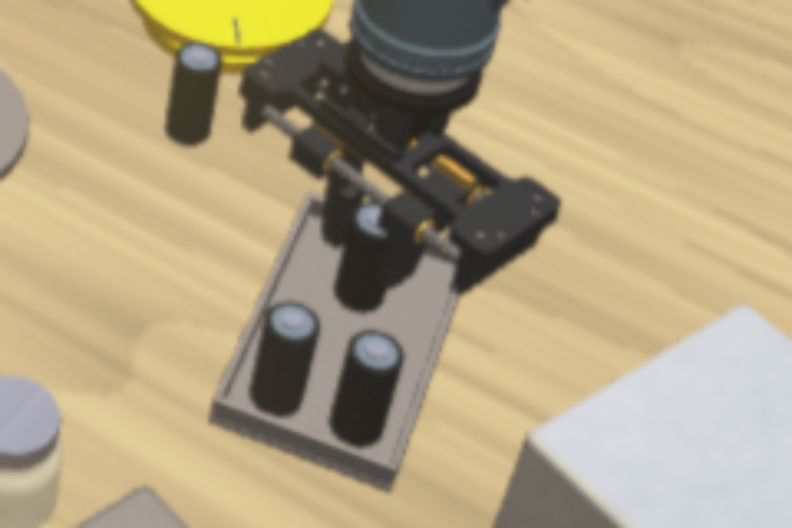

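Emit:
{"op": "drive_tool", "data": {"deltas": [{"linear": [2, 0, 0], "dr": [0, 0, 0], "grip": 0.1}, {"linear": [2, 0, 0], "dr": [0, 0, 0], "grip": 0.1}, {"linear": [0, 0, 0], "dr": [0, 0, 0], "grip": 0.1}]}}

```text
time: 9.22
ee_pos: [0.4987, 0.3543, 0.0412]
ee_rot: [0.095, 0.7, -0.09, 0.702]
wrist_force: [0.4, 0.2, -1.0]
opening: 0.356
```

Emit:
{"op": "drive_tool", "data": {"deltas": [{"linear": [4, 0, 0], "dr": [0, 0, 0], "grip": 0.1}, {"linear": [4, 0, 0], "dr": [0, 0, 0], "grip": 0.1}]}}

```text
time: 9.38
ee_pos: [0.5004, 0.3547, 0.0389]
ee_rot: [0.095, 0.7, -0.09, 0.702]
wrist_force: [-10.0, -8.4, 42.8]
opening: 0.352
```

Emit:
{"op": "drive_tool", "data": {"deltas": [{"linear": [-1, 0, -1], "dr": [0, 0, 0], "grip": 0.1}, {"linear": [0, 0, 0], "dr": [0, 0, 0], "grip": 0.1}]}}

```text
time: 9.55
ee_pos: [0.5005, 0.3552, 0.0415]
ee_rot: [0.096, 0.699, -0.09, 0.703]
wrist_force: [0.1, 0.8, -2.3]
opening: 0.354
```

Emit:
{"op": "drive_tool", "data": {"deltas": [{"linear": [2.5, 0, 0], "dr": [0, 0, 0], "grip": 0.1}, {"linear": [1.5, 0, 0], "dr": [0, 0, 0], "grip": 0.4}, {"linear": [0, 0, 0], "dr": [0, 0, 0], "grip": 0.45}, {"linear": [0, 0, 0], "dr": [0, 0, 0], "grip": 0.6}, {"linear": [0, 0, 0], "dr": [0, 0, 0], "grip": 0.8}]}}

```text
time: 9.97
ee_pos: [0.5004, 0.3554, 0.0352]
ee_rot: [0.096, 0.699, -0.089, 0.703]
wrist_force: [-0.4, 0.3, -0.8]
opening: 0.576
```

```bash
python3 -c "
from rig import bot;from h import *
import cv2
f=bot.grab_frame('scene');im=f['image'][250:410,350:590,::-1];cv2.imwrite('pics/q2.png',cv2.resize(im,None,fx=3.3,fy=3.3))
to(bot.get_state(),[.492,.353,.041],14.7)
"
```

```text
pos [0.5003 0.3554 0.0352] jaw 15.07 F [ 0.5 -0.3  0.1] op 0.625 t 10.02
lin [-5.9 -4.4 -7.4] dr [-0.37  0.23 -0.55]
```

View pics/q2.png

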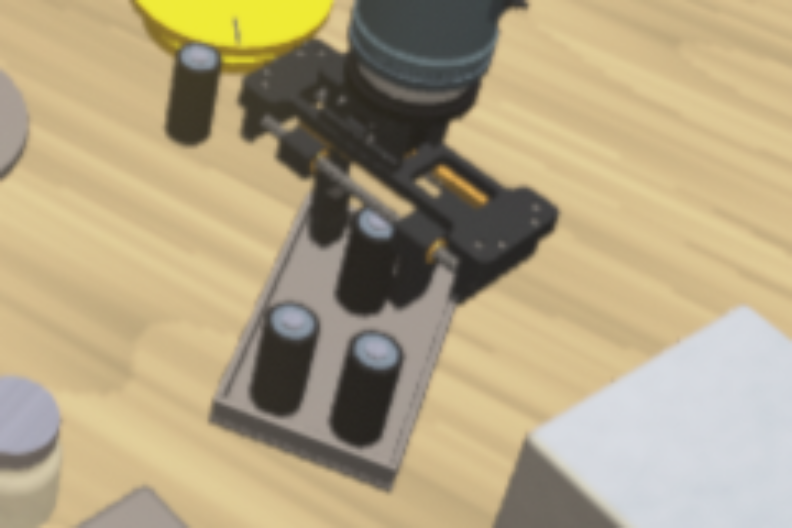

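The cell stands upright in the tray and the fingers have opened clear of it. Now rising.

Emit:
{"op": "drive_tool", "data": {"deltas": [{"linear": [-8, 0, 0], "dr": [0, 0, 0], "grip": 0.8}, {"linear": [-15, 0, 0], "dr": [0, 0, 0], "grip": 0.8}, {"linear": [-20, 0, 0], "dr": [0, 0, 0], "grip": 0.8}, {"linear": [-25, 0, 0], "dr": [0, 0, 0], "grip": 0.8}, {"linear": [-30, 0, 0], "dr": [0, 0, 0], "grip": 0.8}, {"linear": [-30, 0, 0], "dr": [0, 0, 0], "grip": 0.8}, {"linear": [-30, 0, 0], "dr": [0, 0, 0], "grip": 0.8}, {"linear": [-20, 0, 0], "dr": [0, 0, 0], "grip": 0.8}]}}

```text
time: 10.68
ee_pos: [0.4961, 0.3514, 0.2179]
ee_rot: [0.093, 0.702, -0.093, 0.7]
wrist_force: [0.5, 0.1, 0.1]
opening: 0.8
```

```bash
python3 -c "
from rig import bot;from h import *
import cv2
f=bot.grab_frame('scene');im=f['image'][250:410,350:590,::-1];cv2.imwrite('pics/q3.png',cv2.resize(im,None,fx=3.3,fy=3.3))
to(bot.get_state(),[.544,-.333,.22],3.6)
"
```

```text
pos [0.4978 0.3525 0.2216] jaw 15.1 F [2.5 1.6 2.3] op 0.804 t 10.73
lin [  -1.5 -649.8  223.2] dr [-11.5    0.08  -0.28]
```

View pics/q3.png

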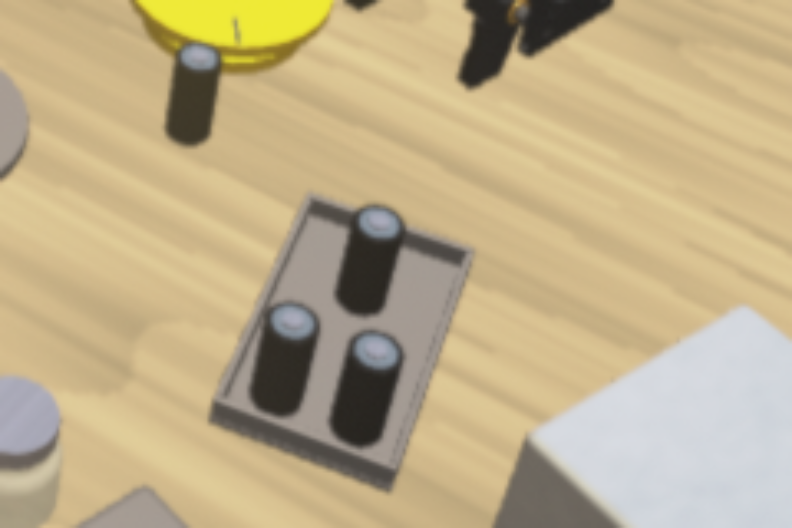

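The cell stands alone and upright in the tray. Heading to the plate's grip block.

Emit:
{"op": "drive_tool", "data": {"deltas": [{"linear": [0, -36, 12], "dr": [0, 0, 0], "grip": 0.8}, {"linear": [0, -36, 12], "dr": [0, 0, 0], "grip": 0.8}, {"linear": [0, -36, 12], "dr": [0, 0, 0], "grip": 0.8}, {"linear": [0, -36, 12], "dr": [0, 0, 0], "grip": 0.8}, {"linear": [0, -36, 12], "dr": [0, 0, 0], "grip": 0.8}, {"linear": [0, -36, 12], "dr": [0, 0, 0], "grip": 0.8}, {"linear": [0, -36, 12], "dr": [0, 0, 0], "grip": 0.8}, {"linear": [0, -36, 12], "dr": [0, 0, 0], "grip": 0.8}, {"linear": [0, -36, 12], "dr": [0, 0, 0], "grip": 0.8}]}}

```text
time: 11.48
ee_pos: [0.5204, 0.0112, 0.2249]
ee_rot: [0.094, 0.698, -0.079, 0.706]
wrist_force: [0.4, 0.6, -0.4]
opening: 0.798
```

```bash
python3 -c "
from rig import bot;from h import *
to(bot.get_state(),[.544,-.333,.21],3.6)
"
```

```text
pos [0.5204 0.0112 0.2249] jaw 14.02 F [ 0.4  0.6 -0.4] op 0.798 t 11.48
lin [   8.7 -328.5  106.3] dr [-10.43   0.61  -1.19]
```

Emit:
{"op": "drive_tool", "data": {"deltas": [{"linear": [1, -36, 12], "dr": [0, 0, 0], "grip": 0.8}, {"linear": [1, -36, 12], "dr": [0, 0, 0], "grip": 0.8}, {"linear": [1, -36, 12], "dr": [0, 0, 0], "grip": 0.8}, {"linear": [1, -36, 12], "dr": [0, 0, 0], "grip": 0.8}, {"linear": [1, -36, 12], "dr": [0, 0, 0], "grip": 0.8}, {"linear": [1, -36, 12], "dr": [0, 0, 0], "grip": 0.8}, {"linear": [1, -36, 12], "dr": [0, 0, 0], "grip": 0.8}, {"linear": [0, -20, 7], "dr": [-3, 0, 0], "grip": 0.8}, {"linear": [0, 0, 0], "dr": [-5, 0, 0], "grip": 0.8}, {"linear": [0, 0, 0], "dr": [0, 0, 0], "grip": 0.8}]}}

```text
time: 12.32
ee_pos: [0.5383, -0.3012, 0.2165]
ee_rot: [0.045, 0.699, -0.035, 0.713]
wrist_force: [0.3, 0.7, 0.5]
opening: 0.8
```

```bash
python3 -c "
from rig import bot;from h import *
to(bot.get_state(),[.544,-.333,.21],3.6)
"
```

```text
pos [ 0.5383 -0.3012  0.2165] jaw 6.47 F [0.3 0.7 0.5] op 0.8 t 12.32
lin [  6.2 -31.1   9.2] dr [-2.88  1.04 -0.85]
```

Emit:
{"op": "drive_tool", "data": {"deltas": [{"linear": [0, -16, 5], "dr": [-2, 1, -0.8], "grip": 0.8}, {"linear": [0, -15, 4], "dr": [-0.9, 0, 0], "grip": 0.8}, {"linear": [0, 0, 0], "dr": [0, 0, 0], "grip": 0.8}, {"linear": [0, 0, 0], "dr": [0, 0, 0], "grip": 0.8}, {"linear": [0, 0, 0], "dr": [0, 0, 0], "grip": 0.8}]}}

```text
time: 12.73
ee_pos: [0.5441, -0.3307, 0.217]
ee_rot: [0.026, 0.707, -0.023, 0.707]
wrist_force: [0.4, 0.6, 0.7]
opening: 0.799
```

```bash
python3 -c "
from rig import bot;from h import *
import cv2
f=bot.grab_frame('wrist');cv2.imwrite('pics/w5.png',f['image'][:,:,::-1])
print([(d['location'],d['score']) for d in bot.recognise('plate_grip',f)])
to(bot.get_state(),[.544,-.333,.17],3.5)
"
```

```text
[([0.5445, -0.2319, 0.0992], 0.68)]
pos [ 0.5443 -0.3301  0.2169] jaw 3.89 F [ 0.4  1.  -0. ] op 0.8 t 12.83
lin [46.9 -3.1 -0.1] dr [-0.39 -0.   -0.22]
```

View pics/w5.png

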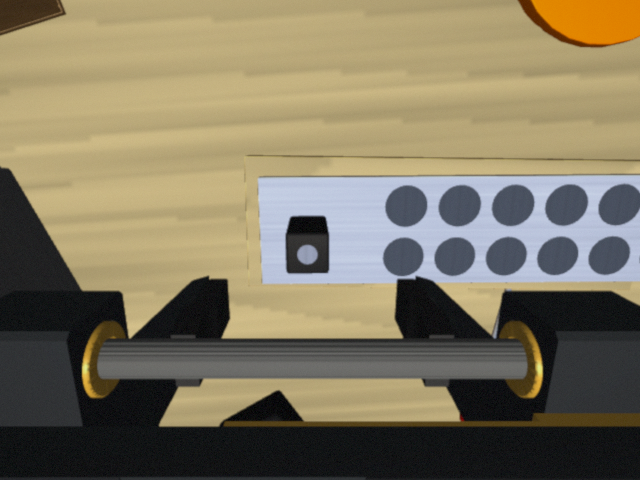

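Block top face centred at about (307,253), its edges parallel to the image axes; the plate's inner end is at column 260.

```bash
python3 -c "
from rig import bot;from h import *
import cv2
f=bot.grab_frame('wrist')
for u,v,z in [(307.5,253,.15),(286,273,.15),(329,273,.15),(286,233,.15),(260,177,.1),(263,283,.1)]: print(ray(f,u,v,z).round(4))
"
```

```text
[ 0.5464 -0.332   0.15  ]
[ 0.5582 -0.3459  0.15  ]
[ 0.56   -0.3199  0.15  ]
[ 0.5332 -0.3438  0.15  ]
[ 0.5046 -0.3626  0.1   ]
[ 0.5838 -0.3687  0.1   ]
```

Emit:
{"op": "drive_tool", "data": {"deltas": [{"linear": [12, -3, 1], "dr": [-0.4, 0, 0], "grip": 0.8}, {"linear": [18, 0, 0], "dr": [0, 0, 0], "grip": 0.8}, {"linear": [18, 0, 0], "dr": [0, 0, 0], "grip": 0.8}, {"linear": [18, 0, 0], "dr": [0, 0, 0], "grip": 0.8}, {"linear": [14, 0, 0], "dr": [0, 0, 0], "grip": 0.8}, {"linear": [8, 0, 0], "dr": [0, 0, 0], "grip": 0.8}, {"linear": [0, 0, 0], "dr": [0, 0, 0], "grip": 0.8}, {"linear": [0, 0, 0], "dr": [0, 0, 0], "grip": 0.8}]}}

```text
time: 13.55
ee_pos: [0.5457, -0.3296, 0.1217]
ee_rot: [0.022, 0.707, -0.018, 0.707]
wrist_force: [-0.7, -0.3, -0.1]
opening: 0.801
```

```bash
python3 -c "
from rig import bot;from h import *
to(bot.get_state(),[.545,-.3325,.111],3.5)
"
```

```text
pos [ 0.5457 -0.3296  0.1217] jaw 3.23 F [-0.7 -0.3 -0.1] op 0.801 t 13.55
lin [10.7 -3.  -0.5] dr [ 0.27  0.03 -0.3 ]
```

Emit:
{"op": "drive_tool", "data": {"deltas": [{"linear": [6, -3, 0], "dr": [0, 0, 0], "grip": 0.8}, {"linear": [5, 0, 0], "dr": [0, 0, 0], "grip": 0.8}, {"linear": [0, 0, 0], "dr": [0, 0, 0], "grip": 0.6}, {"linear": [0, 0, 0], "dr": [0, 0, 0], "grip": 0.5}]}}

```text
time: 13.88
ee_pos: [0.5467, -0.3337, 0.1116]
ee_rot: [0.021, 0.706, -0.019, 0.708]
wrist_force: [0.1, 0.1, 0.2]
opening: 0.673
```

```bash
python3 -c "
from rig import bot;from h import *
to(bot.get_state(),[.545,-.3325,.110],3.5)
"
```

```text
pos [ 0.5467 -0.3337  0.1116] jaw 3.23 F [0.1 0.1 0.2] op 0.673 t 13.88
lin [ 1.6  1.1 -1.8] dr [ 0.27  0.2  -0.22]
```

Emit:
{"op": "drive_tool", "data": {"deltas": [{"linear": [1, 1, -1], "dr": [0, 0, 0], "grip": 0.4}, {"linear": [0, 0, 0], "dr": [0, 0, 0], "grip": 0.3}, {"linear": [0, 0, 0], "dr": [0, 0, 0], "grip": 0.1}, {"linear": [0, 0, 0], "dr": [0, 0, 0], "grip": 0.1}, {"linear": [0, 0, 0], "dr": [0, 0, 0], "grip": 0.1}, {"linear": [0, 0, 0], "dr": [0, 0, 0], "grip": 0.1}, {"linear": [0, 0, 0], "dr": [0, 0, 0], "grip": 0.1}, {"linear": [0, 0, 0], "dr": [0, 0, 0], "grip": 0.1}]}}

```text
time: 14.55
ee_pos: [0.5465, -0.3331, 0.112]
ee_rot: [0.021, 0.705, -0.019, 0.709]
wrist_force: [0.2, 0.9, -1.5]
opening: 0.29
```

```bash
python3 -c "
from rig import bot;from h import *
import cv2
f=bot.grab_frame('top');cv2.imwrite('pics/t5.png',f['image'][:,:,::-1])
s=bot.get_state()
to(s,[.545,-.3325,.110],3.5)
"
```

```text
pos [ 0.5465 -0.3331  0.1121] jaw 3.26 F [-0.3 -1.  -1. ] op 0.289 t 14.6
lin [ 2.1  0.5 -1.6] dr [ 0.24  0.36 -0.16]
```

View pics/t5.png

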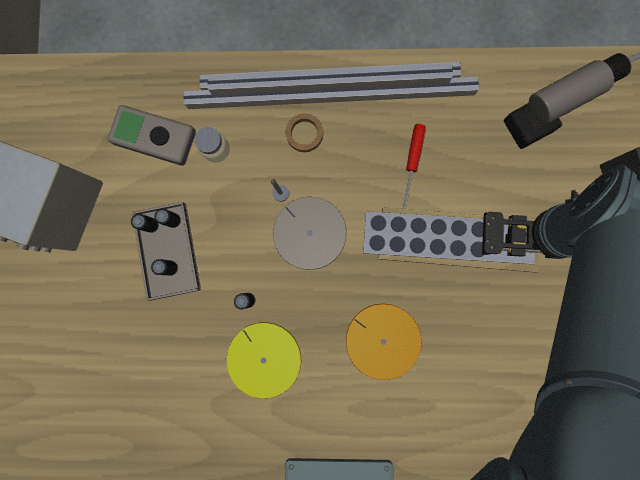

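Firm grip (opening 0.29, about 25.5 mm) and the plate is undisturbed. I'll start sliding gently.

Emit:
{"op": "drive_tool", "data": {"deltas": [{"linear": [0.5, 5, 0], "dr": [0, 0, 0], "grip": 0.1}, {"linear": [0.5, 9, 0.2], "dr": [0, 0, 0], "grip": 0.1}, {"linear": [0.5, 10, 0.2], "dr": [0, 0, 0], "grip": 0.1}, {"linear": [0.5, 10, 0.2], "dr": [0, 0, 0], "grip": 0.1}]}}

```text
time: 14.93
ee_pos: [0.5485, -0.3048, 0.112]
ee_rot: [0.02, 0.703, -0.025, 0.71]
wrist_force: [-0.2, -3.9, 1.2]
opening: 0.294
```

```bash
python3 -c "
from rig import bot;from h import *
to(bot.get_state(),[.5604,-.1533,.111],3.5)
"
```

```text
pos [ 0.5485 -0.3048  0.112 ] jaw 3.63 F [-0.2 -3.9  1.2] op 0.294 t 14.93
lin [1.00e-01 1.52e+02 2.30e+00] dr [-0.13  0.55  0.35]
```

Emit:
{"op": "drive_tool", "data": {"deltas": [{"linear": [0.3, 12, 0.2], "dr": [0, 0.1, 0.1], "grip": 0.1}, {"linear": [0.3, 12, 0.2], "dr": [0, 0.1, 0.1], "grip": 0.1}, {"linear": [0.3, 12, 0.2], "dr": [0, 0.1, 0.1], "grip": 0.1}, {"linear": [0.3, 12, 0.2], "dr": [0, 0, 0], "grip": 0.1}, {"linear": [0.3, 12, 0.2], "dr": [0, 0, 0], "grip": 0.1}]}}

```text
time: 15.35
ee_pos: [0.5544, -0.2415, 0.112]
ee_rot: [0.021, 0.704, -0.024, 0.709]
wrist_force: [0.0, -5.4, 3.5]
opening: 0.297
```

```bash
python3 -c "
from rig import bot;from h import *
to(bot.get_state(),[.5604,-.1533,.111],3.5)
"
```

```text
pos [ 0.5544 -0.2415  0.112 ] jaw 3.67 F [ 0.  -5.4  3.5] op 0.297 t 15.35
lin [ 0.6 88.4  0.3] dr [-0.17  0.43  0.25]
```

Emit:
{"op": "drive_tool", "data": {"deltas": [{"linear": [0.4, 11, 0], "dr": [0, 0.1, 0.1], "grip": 0.1}, {"linear": [0.4, 11, 0], "dr": [0, 0.1, 0.1], "grip": 0.1}, {"linear": [0.4, 11, 0], "dr": [0, 0, 0], "grip": 0.1}, {"linear": [0.4, 11, 0], "dr": [0, 0, 0], "grip": 0.1}, {"linear": [0.4, 8, 0], "dr": [0, 0, 0], "grip": 0.1}, {"linear": [0.4, 5, 0], "dr": [0, 0, 0], "grip": 0.1}]}}

```text
time: 15.85
ee_pos: [0.5605, -0.1783, 0.1122]
ee_rot: [0.019, 0.703, -0.023, 0.71]
wrist_force: [-0.4, -6.8, 5.6]
opening: 0.291
```

```bash
python3 -c "
from rig import bot;from h import *
import cv2
to(bot.get_state(),[.5604,-.1533,.111],3.5)
f=bot.grab_frame('scene');cv2.imwrite('pics/s6.png',f['image'][:,:,::-1])
"
```

```text
pos [ 0.5605 -0.1783  0.1122] jaw 3.44 F [-0.4 -6.8  5.6] op 0.291 t 15.85
lin [ 1.1 24.9 -1.6] dr [0.06 0.55 0.28]
```

View pics/s6.png

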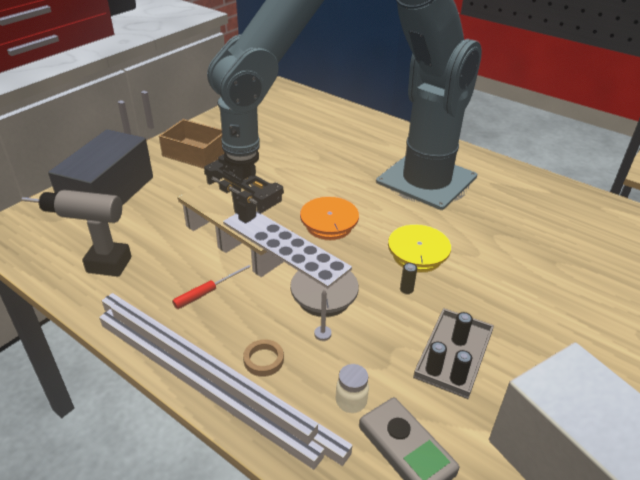

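Emit:
{"op": "drive_tool", "data": {"deltas": [{"linear": [0.5, 6, -0.2], "dr": [0, 0, 0], "grip": 0.1}, {"linear": [0.5, 6, -0.2], "dr": [0, 0, 0], "grip": 0.1}, {"linear": [0.5, 5, -0.2], "dr": [0, 0, 0], "grip": 0.1}, {"linear": [0.5, 3, 0], "dr": [0, 0, 0], "grip": 0.1}, {"linear": [0.5, 0, 0], "dr": [0, 0, 0], "grip": 0.1}, {"linear": [0.5, 0, 0], "dr": [0, 0, 0], "grip": 0.1}]}}

```text
time: 16.4
ee_pos: [0.563, -0.1555, 0.1127]
ee_rot: [0.016, 0.702, -0.023, 0.712]
wrist_force: [-1.6, -7.1, 6.9]
opening: 0.294
```

```bash
python3 -c "
from rig import bot;from h import *
import cv2
to(bot.get_state(),[.5604,-.1533,.111],3.5)
f=bot.grab_frame('top');cv2.imwrite('pics/t6.png',f['image'][:,:,::-1])
cv2.imwrite('pics/t6c.png',cv2.resize(f['image'][165:285,240:440,::-1],None,fx=4,fy=4,interpolation=cv2.INTER_CUBIC))
"
```

```text
pos [ 0.563  -0.1555  0.1127] jaw 3.16 F [-1.6 -7.1  6.9] op 0.294 t 16.4
lin [ 1.7  2.  -2.8] dr [0.34 0.86 0.61]
```

View pics/t6c.png

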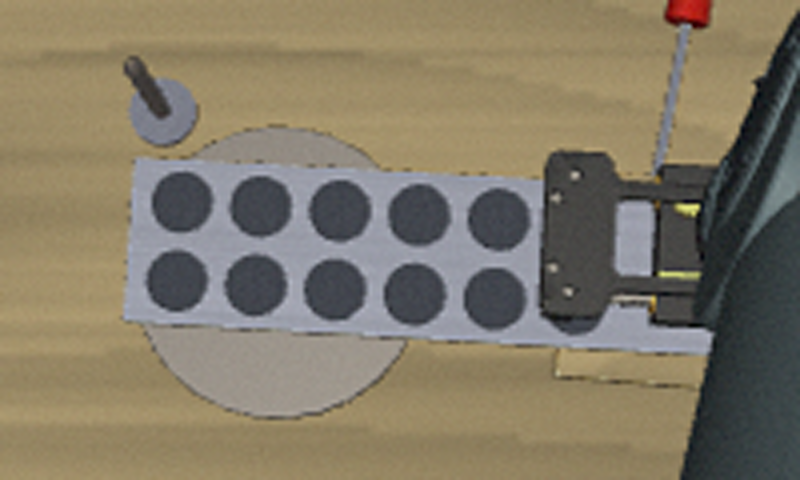

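In the crop the plate's outer corners are at (136,158) and (124,320). The plate is over the disc and the post foot is at (164,112).

```bash
cat > m.py <<'E'
from rig import bot;from h import *
def meas(f,a,b,c,d):
    C=lambda p:(p[0]/4+240-.375,p[1]/4+165-.375)
    A,B,Cc,D=[ray(f,*C(p),.1) for p in(a,b,c,d)]
    th=np.radians(4.41);y=np.array([np.sin(th),np.cos(th),0]);x=np.array([np.cos(th),-np.sin(th),0])
    post=np.array([.6561,.1242,.1]);cen=np.array([.5496,-.2283,.1])
    m=(A+B)/2
    e=Cc-A; g=D-B
    for v in(e,g): print("edge dir deg",np.degrees(np.arctan2(v[0],v[1]))-180)
    print("end",m,"y rel post",(m-post)@y,"x rel stand",(m-cen)@x,"w",np.linalg.norm(A-B))
    s=bot.get_state();print("grip x stand",(np.array(s['ee_pos'])-cen)@x)
E
python3 -c "
from m import *
f=bot.grab_frame('top');meas(f,(136,158),(124,320),(535,180),(705,353))"
```

```text
edge dir deg -356.76443790989333
edge dir deg -356.86548419637586
end [0.57663536 0.12800784 0.1       ] y rel post -0.002313710817504001 x rel stand -0.0004422796774050486 w 0.0782760513034234
grip x stand 0.00778107616198274
```

The end is 2.3 mm short of the post, which agrees with the TCP estimate. I'll make a small final nudge and take out the slight tool tilt.

Emit:
{"op": "drive_tool", "data": {"deltas": [{"linear": [0.5, 2.5, -0.5], "dr": [0, 0.4, 0.4], "grip": 0.1}, {"linear": [0.5, 1.5, -0.5], "dr": [0, 0.3, 0.3], "grip": 0.1}, {"linear": [0.5, 0, 0], "dr": [0, 0, 0], "grip": 0.1}, {"linear": [0.5, 0, 0], "dr": [0, 0, 0], "grip": 0.1}, {"linear": [0.5, 0, 0], "dr": [0, 0, 0], "grip": 0.1}]}}

```text
time: 16.92
ee_pos: [0.5624, -0.1502, 0.112]
ee_rot: [0.019, 0.706, -0.019, 0.708]
wrist_force: [-2.3, -5.8, 8.4]
opening: 0.292
```

```bash
python3 -c "
from m import *
import cv2
to(bot.get_state(),[.5604,-.1533,.111],3.5)
f=bot.grab_frame('top')
cv2.imwrite('pics/t7c.png',cv2.resize(f['image'][165:285,240:440,::-1],None,fx=4,fy=4,interpolation=cv2.INTER_CUBIC))
g=bot.grab_frame('scene');cv2.imwrite('pics/s7.png',cv2.resize(g['image'][150:350,160:420,::-1],None,fx=3,fy=3))
s=bot.get_state();print(s['ee_pos'],s['time'],s['wrist_torque'],s['wrist_force'])
"
```

```text
pos [ 0.5624 -0.1502  0.112 ] jaw 3.06 F [-2.3 -5.8  8.4] op 0.292 t 16.92
lin [ 1.  -3.2 -1.9] dr [0.44 0.21 0.01]
[ 0.56243104 -0.15015187  0.11198147] 17.0167 [-0.94940636  0.27111173 -0.02544568] [-2.24953671 -3.17846779  7.54033037]
```

View pics/t7c.png

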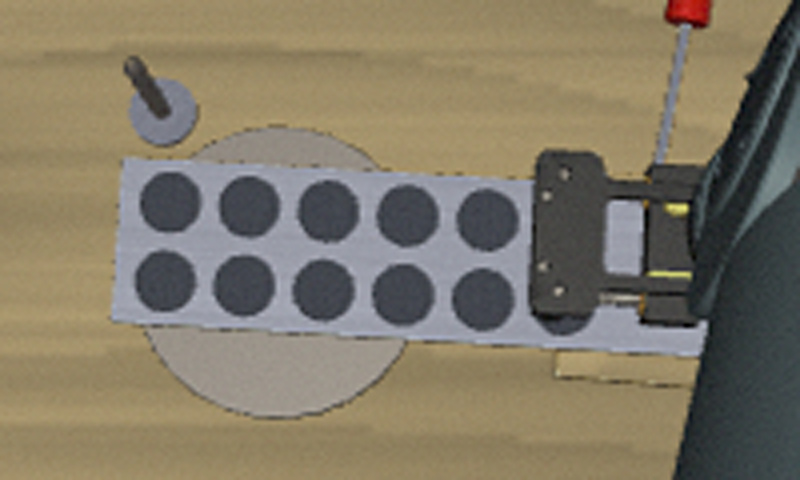

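View pics/s7.png

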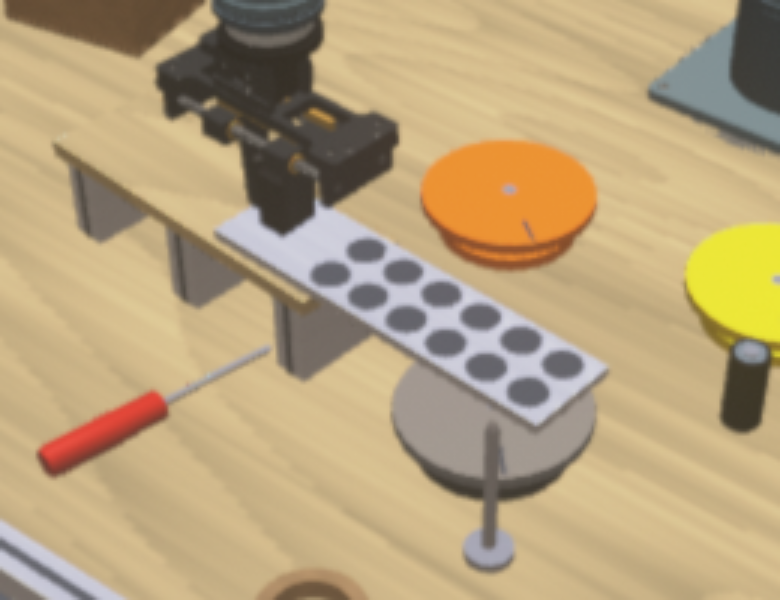

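Emit:
{"op": "drive_tool", "data": {"deltas": [{"linear": [0.5, -3, 0], "dr": [0, 0, 0], "grip": 0.1}, {"linear": [0.5, -0.5, 0], "dr": [0, 0, 0], "grip": 0.1}, {"linear": [0.5, 0, 0], "dr": [0, 0, 0], "grip": 0.1}, {"linear": [0.5, 0, 0], "dr": [0, 0, 0], "grip": 0.1}, {"linear": [0.5, 0, 0], "dr": [0, 0, 0], "grip": 0.1}]}}

```text
time: 17.43
ee_pos: [0.5626, -0.1501, 0.112]
ee_rot: [0.019, 0.705, -0.017, 0.708]
wrist_force: [-1.3, -3.8, 7.6]
opening: 0.295
```

```bash
python3 -c "
from m import *
import cv2
to(bot.get_state(),[.5604,-.1533,.111],3.5)
f=bot.grab_frame('top')
cv2.imwrite('pics/t8c.png',cv2.resize(f['image'][165:285,240:440,::-1],None,fx=4,fy=4,interpolation=cv2.INTER_CUBIC))
g=bot.grab_frame('scene');cv2.imwrite('pics/s8.png',g['image'][:,:,::-1])
s=bot.get_state();print(s['ee_pos'],s['time'],s['wrist_torque'],s['wrist_force'])
"
```

```text
pos [ 0.5626 -0.1501  0.112 ] jaw 2.93 F [-1.3 -3.8  7.6] op 0.295 t 17.43
lin [ 0.9 -3.3 -2. ] dr [ 0.57  0.25 -0.13]
[ 0.56257259 -0.15005574  0.11195803] 17.5333 [-1.12353916  0.34259487 -0.03362178] [-2.38034821 -3.6498571   7.9359443 ]
```

View pics/t8c.png

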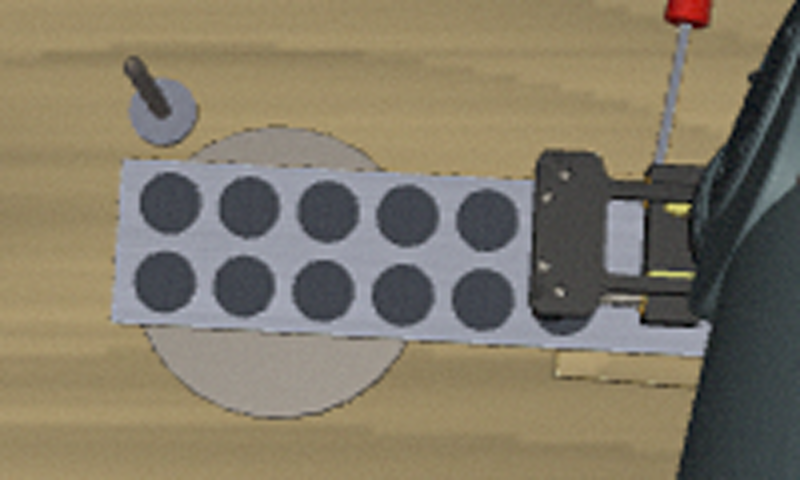

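View pics/s8.png

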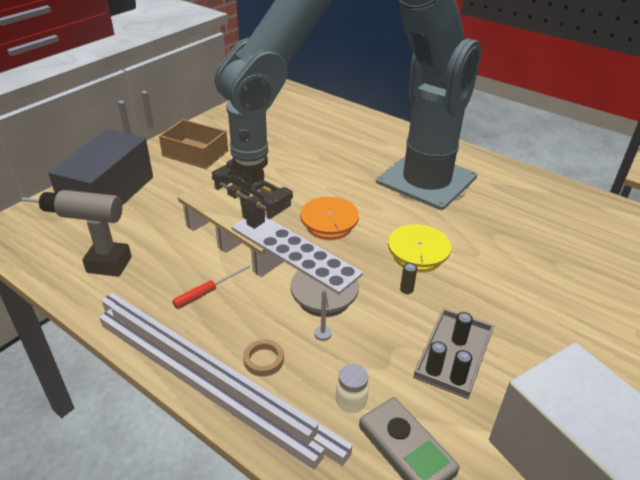

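Friction held the plate in place, so it is still about 3 mm past the post. I'll use a slightly larger pull.

Emit:
{"op": "drive_tool", "data": {"deltas": [{"linear": [0.5, -5, 0], "dr": [0, 0, 0], "grip": 0.1}, {"linear": [0.5, -5, 0], "dr": [0, 0, 0], "grip": 0.1}, {"linear": [0.5, 0, 0], "dr": [0, 0, 0], "grip": 0.1}, {"linear": [0.5, 0, 0], "dr": [0, 0, 0], "grip": 0.1}, {"linear": [0.5, 0, 0], "dr": [0, 0, 0], "grip": 0.1}]}}

```text
time: 17.95
ee_pos: [0.5633, -0.1504, 0.1119]
ee_rot: [0.019, 0.705, -0.011, 0.709]
wrist_force: [-1.5, -4.7, 7.3]
opening: 0.29
```

```bash
python3 -c "
from m import *
import cv2
to(bot.get_state(),[.5604,-.1533,.111],3.5)
f=bot.grab_frame('top')
cv2.imwrite('pics/t9c.png',cv2.resize(f['image'][165:285,240:440,::-1],None,fx=4,fy=4,interpolation=cv2.INTER_CUBIC))
s=bot.get_state();print(s['ee_pos'],s['time'],s['wrist_torque'],s['wrist_force'])
"
```

```text
pos [ 0.5633 -0.1504  0.1119] jaw 2.45 F [-1.5 -4.7  7.3] op 0.29 t 17.95
lin [ 0.8 -3.1 -2.8] dr [ 1.05  0.24 -0.65]
[ 0.56319704 -0.15037632  0.11184861] 18.0 [-1.36446821  0.32621267 -0.08030684] [-2.28761804 -4.0290996   7.70859594]
```

View pics/t9c.png

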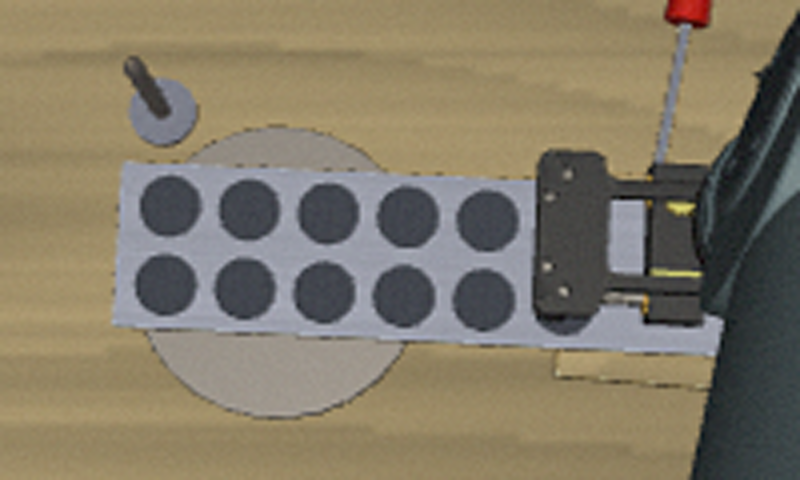

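Emit:
{"op": "drive_tool", "data": {"deltas": [{"linear": [0.5, -8, -0.5], "dr": [0.5, 0, -0.3], "grip": 0.1}, {"linear": [0.5, -7, -0.5], "dr": [0.5, 0, -0.3], "grip": 0.1}, {"linear": [0.5, 0, 0], "dr": [0, 0, 0], "grip": 0.1}, {"linear": [0.5, 0, 0], "dr": [0, 0, 0], "grip": 0.1}]}}

```text
time: 18.33
ee_pos: [0.5639, -0.1542, 0.1118]
ee_rot: [0.022, 0.705, -0.014, 0.709]
wrist_force: [-1.8, -5.5, 7.2]
opening: 0.291
```

```bash
python3 -c "
from m import *
import cv2
to(bot.get_state(),[.5604,-.1533,.111],3.5)
f=bot.grab_frame('top')
cv2.imwrite('pics/t10c.png',cv2.resize(f['image'][165:285,240:440,::-1],None,fx=4,fy=4,interpolation=cv2.INTER_CUBIC))
s=bot.get_state();print(s['ee_pos'],s['time'],s['wrist_torque'],s['wrist_force'])
"
```

```text
pos [ 0.5639 -0.1542  0.1118] jaw 2.94 F [-1.8 -5.5  7.2] op 0.291 t 18.33
lin [ 0.8  0.7 -3.5] dr [ 0.56  0.29 -0.67]
[ 0.56387783 -0.15427507  0.11184362] 18.3833 [-1.14089187  0.32001635 -0.03672854] [-1.21551784 -3.23403368  7.65877018]
```

View pics/t10c.png

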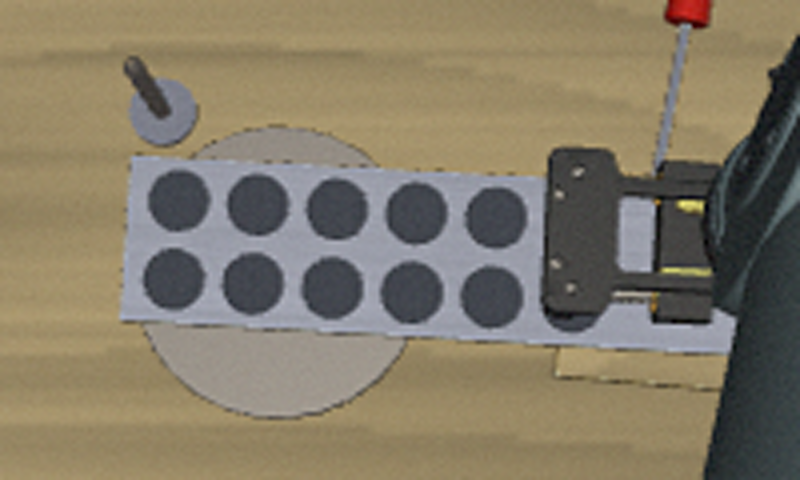

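```bash
python3 -c "
from m import *
f=bot.grab_frame('top');meas(f,(132,156),(120,320),(535,178),(705,351))
import cv2
for t in ['tape','jar','spare_cell','screwdriver','cell_center']: print(t,[(np.round(d['location'],3).tolist(),round(d['score'],2)) for d in bot.recognise(t,f)])
# tray cell top: wide top frame
cv2.imwrite('pics/t11c.png',cv2.resize(f['image'][165:325,120:360,::-1],None,fx=3.3,fy=3.3,interpolation=cv2.INTER_CUBIC))
"
```

```text
edge dir deg -356.79365638368915
edge dir deg -357.08262172726086
end [0.57712004 0.12993971 0.1       ] y rel post -0.0003502959587425149 x rel stand -0.00010758156294260858 w 0.07924948661258649
grip x stand 0.00855722448127441
tape [([0.786, 0.073, 0.019], 0.7), ([0.587, 0.393, 0.074], 0.3)]
jar [([0.748, 0.259, 0.075], 0.86)]
spare_cell [([0.43, 0.186, 0.067], 0.81)]
screwdriver [([0.735, -0.157, 0.021], 0.74)]
cell_center [([0.497, 0.345, 0.075], 0.56), ([0.521, 0.061, 0.037], 0.46)]
```

View pics/t11c.png

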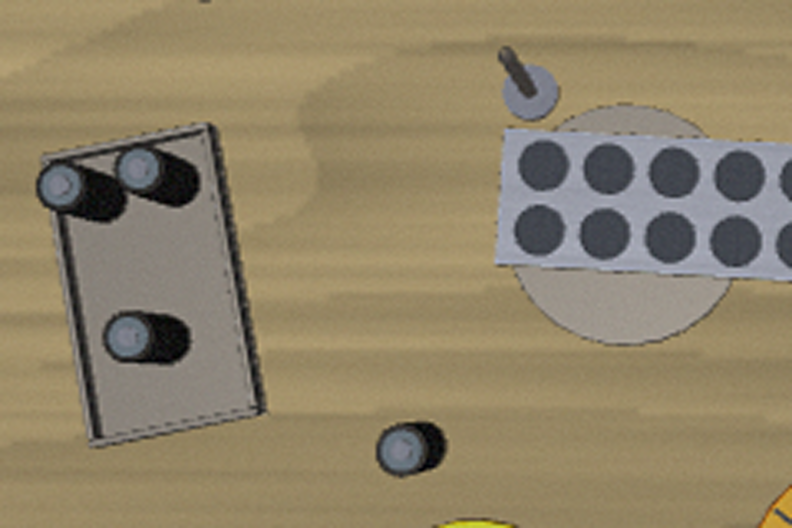

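All checks agree: the end is 0.4 mm from level, the cell is upright in the tray and nothing else has moved. Handing in.

```bash
python3 -c "
from rig import bot
s=bot.get_state();print(s['ee_pos'],s['time'],s['wrist_force'],s['opening'],abs(s['qd']).max() if hasattr(s['qd'],'max') else s['qd'])
print(bot.close_job())"
```

```text
[ 0.56385032 -0.15425499  0.11184609] 18.6833 [-2.40436362 -3.09680221  7.87865037] 0.291519552780341 0.0011595433357040807
the job is handed in; nothing more can be done
None
```

The cell now stands upright in the tray, and the plate is slid out level with the gauge post and still held. I handed the job in at about 18.7 s on the robot's clock; no verdict was reported.

**Cell:** I lifted it off the turntable, stood it in the empty half of the tray and let go. The final top picture shows all three tray cells standing. While setting it down I briefly pressed it into the tray floor with about 43 N at the wrist, below the 120 N limit.

**Plate:** I pinched the grip block along the plate's length and slid the plate about 180 mm. It first went about 3 mm past the post, and two small pull-backs failed against friction before a larger one corrected it.

| Last check | Measured | Allowed |
|---|---|---|
| Outer end relative to the post, along the stand | −0.4 mm | ±8 mm |
| Grip block off the stand's middle line | about 9 mm | 18 mm |
| Plate angle relative to the stand | about 1.3° | 5.2° |

- **At hand-in:** the arm was still, the gripper was closed on the block and pressing down with about 8 N, and the tool was tilted less than 1°. I judged the plate's own tilt only from that and from the pictures.
- **Other things:** the tape, jar, screwdriver and spare cell were found within about 4 mm of their starting places.
- **Disagreements:** one plate reading by the recogniser from the wrist camera was about 100 mm off, so I used pixel geometry instead. In the last picture it also gave low-score false hits for the tape and the cell.

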